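Fire a check shot on the printed-coupon impact tester

TASK

Give the impact tester a check shot: first push its witness slide back to zero, up against the striker's nose; then draw the striker back by its handle until you feel the sear catch, without hauling hard against the buffer behind it, and let go so that it stays cocked. Then press the trip plunger to fire it, so that the striker knocks the witness slide along its track and leaves it standing away from zero; keep everything else on the table in its place.

Things in the scene. Friction and masses are not known exactly. Their poses are not given: they have to be found in the camera images.
- tester: Impact tester bolted down: dark base plate 120 (x) x 400 (y) x 12 mm, y from -210 to 190, with an aluminium housing 64 x 120 x 68 mm over the origin, top 80 mm above the table. Origin on the table under the housing's centre; z up; y along the rod, +y the way the striker is drawn. Rod 55 mm up: draw handle on the +y side, witness slide on its track on the -y side, trip plunger on top.
- housing_top (a point): Centre of the housing's top. Hidden inside are the sear, whose setting varies and cannot be seen, and a stiff buffer. After 25 to 60 mm of draw the sear clicks in behind the striker and holds it; 2 mm past the catch the buffer is met and the pull rises by 6 N per mm. If caught, easing the handle 4 to 7 mm forward makes the pull vanish; if not, the spring keeps pulling.
- handle_mid (a point): Middle of the draw handle's grip, 112 mm above the table: an upright black block 28 mm (tester x) x 16 mm (tester y), top at 130 mm, on the striker's rod end, 105 mm from the tester's origin along +y when the striker is home. Free on all sides above the housing's top (80 mm). Axes as the tester's; moves with the striker.
- striker (a joint): How far the striker and its handle are drawn along tester +y, m: 0 home, 0.072 end of travel; it can be pushed 20 mm past home, shoving the slide along. Its spring pulls it home with 0.23 N per mm; friction about 0.5 N; 10 to 22 mm before the catch the sear's ramp adds 2 to 4 N. Pulling over 16 N harder than the spring does presses the buffer too hard.
- witness_tab (a point): Centre of the top of the witness slide's black upright tab: 28 mm (tester x) x 10 mm (tester y), top 112 mm above the table, 46 mm above a dark carriage 46 x 24 x 30 mm (top at 66 mm). It slides along tester y, on a track from the housing's -y end; at zero it is 82 mm from the tester's origin along -y. Axes as the tester's.
- witness (a joint): How far the slide stands from zero, away from the housing (tester -y), m: 0 to 0.100. Starts where the last shot left it; stays where put (friction below 1 N). At 0 it meets a hard end and the nose of the home striker. Under 8 mm counts as zeroed. A shot drives it some 15 to 80 mm.
- trip_top (a point): Centre of the top face of the trip plunger: an upright black button of 22 mm diameter on the housing's top, 15 mm from the tester's origin along -y; its top is 106 mm above the table when released and it stands in a collar 34 mm wide, 88 mm high.
- trip (a joint): How far the trip plunger is pressed down, m: 0 released, 0.010 fully down. It springs back (2 N at first, 4 N fully down, up to 6 N more with the striker cocked) and lets the striker go at 3 to 6 mm. It also dips by itself as the striker is drawn over the sear.
- bracket: Loose white printed bracket, 50 x 30 x 50 mm, on the table beside the tester; a bystander. Origin under its middle.
- gear_ring: Loose white printed ring, 56 mm wide, 12 mm high, on the table beside the tester; a bystander. Origin under its middle.
- coupons: Loose tray with two white test bars, 30 x 80 x 14 mm, on the table beside the tester; a bystander. Origin under its middle.
- caliper: Loose digital caliper, 150 mm long, lying; a bystander. Origin under the middle of its beam.
- cutters: Loose flush cutters with blue handles, about 140 mm long, lying; a bystander. Origin under its middle.
- glue_jar: Loose jar, 56 mm wide, 70 mm high; a bystander. Origin under its middle.

How it is judged (in metres and radians):
On the way, in this order (a step that is already met when the one before it is completed fails the run):
1. the witness slide is back at zero (under 8 mm) with the striker home (value of joint witness below 0.008 m and value of joint striker below 0.012 m), for 0.1 s.
2. the striker is cocked: drawn more than 18 mm, held by the sear with nothing touching it, the slide still at zero (value of joint striker above 0.018 m and contact force between each of the fingers, the arm and striker below 0.1 N and value of joint witness below 0.008 m), for 0.3 s.
3. the striker has been fired and has driven the slide more than 12 mm from zero, the slide not touched (value of joint striker below 0.006 m and value of joint witness above 0.012 m and contact force between the fingers and witness below 0.1 N), for 0.1 s.
At the end, for the whole second after the job is handed in: The striker is home (drawn less than 6 mm), the witness slide stands more than 12 mm from zero where the shot drove it, the trip plunger is up (pressed less than 2 mm), and slide and striker are at rest (value of joint striker below 0.006 m and value of joint witness above 0.012 m and value of joint trip below 0.002 m and linear speed of each of witness, striker below 0.02 m/s); the robot touches nothing.
It fails at once if the striker was hauled against the buffer with more than 16 N (contact force between striker and buffer above 16 N).
It fails at once if something else on the table was moved more than 30 mm (distance of any of bracket, gear_ring, coupons, caliper, cutters, glue_jar from where it was at the start of the episode above 0.03 m).
It also fails if it takes over 72 s, if anything falls off the work surface, if the arm or the gripper's body presses on something with over 40 N, if the wrist force passes 120 N, or if a joint passes its speed limit or range.

ROBOT

A 6-joint arm with a two-finger parallel gripper is mounted at the origin on the work surface. World frame = base frame: x ahead of the robot, y to its left, z up, the work surface at z = 0. Lengths are in mm, angles in rad, forces in N, time in s.
With the tool pointing down it reaches from about 275 to 750 mm from the base axis. Payload 10.2 kg.
Tool frame: the origin (TCP) lies at the centre of the arm's flange, where the gripper is bolted on; the fingertips stand 173 mm ahead of it and the grasp point (between the pads) lies 155 mm ahead of it; z points along the fingers, y is the line along which they close (so a half turn about z gives the same grasp; the last joint's range is limited). The gripper opens to 85 mm and grips with 20 to 120 N. Pads are 22 mm wide; open, the fingers measure 114 mm over their backs; the gripper's body (76 mm by 85 mm) begins 54 mm behind the grasp point. The pads swing forward as they close: fully open they stand 13 mm farther back than shut.
Start: joints at [-1.44, 0.313, 1.498, -0, 1.331, -0.223], TCP at [181.882, -492.495, 404.694] pointing down, gripper open.
Joint ranges: [-2.94, 2.94], [-0.97, 2.17], [0.19, 2.56], [-1.23, 4.37], [0.02, 3.11], [-2.88, 2.88]. Speed limits (rad/s): [2.39, 2.39, 3.01, 3.14, 3.14, 3.14].

INTERFACE

Orientations are given as a unit quaternion [x, y, z, w].
In Python, from bench import r, vision gives the robot as it stands. The module is installed in compiled form; this text tells all that it offers.
- The arm moves only by the tool jog_arm, never from a script. Its argument "motion" is a list of rows, each a list of 7 numbers: the shift along the tool's x, y, z in m, then the turn, a rotation vector about the tool's x, y, z in rad, then the finger opening in m, from 0 to 0.0854. A call has 1 to 20 rows; each row is the pose to reach, as a shift and turn from the pose commanded when the call began, along the tool's axes at that moment; what a row does not reach only later rows make up. A row lasts 1/10 s, in which the tool goes at most 50 mm and 8.59 degrees, less where a joint would pass 70% of its speed; a pose out of reach is approached as far as the arm can. A call with a gripper value outside its range is refused whole. The fingers move at their own pace and stop on an object; "force" is the grip in N (left out, the last holds). Time passes only in rows, so rows that repeat a pose let the fingers close. It gives the time, the measured TCP pose, the force, the opening and the grip force at its end, in the units of the state.
- r.get_obs(): the state, without advancing time (a new reading comes with each control period).
- vision.read_camera(name): name is "side" or "top"; returns (picture, depth): 400x640x3 uint8, red, green, blue; 400x640 float32, mm along the optical axis (not along the pixel's ray), 0 where there is no reading.
- vision.get_calibration(name): a dict with "mtx" (3x3 intrinsics, pixels), "origin" and "orientation" of the camera in the world. Camera axes: x right, y down, z forward; pixel columns grow to the right and rows downward; lengths in mm; the calibration is good to about 2 mm. A picture is of the moment at which its call begins. get_calibration takes no time and is no camera call.
- r.close_job(): hands the job in; it is judged then, once.
The state is a dict: "time_s": time; "joints": joint angles; "qd": joint speeds; "tau": joint torques, N m; "tcp_pos": TCP position; "eef_rot": TCP orientation; "contact_force": force on the tool from outside, world axes, zero at the start; "wrist_torque": the same for the moment, N m; "finger_gap": finger opening in mm; "gripper_force": force on a finger pad.
Only numpy, scipy, OpenCV 4.12 (cv2) and the standard library are available. Lean on these libraries where they do the work, as an engineer would, in place of code of your own. Each camera call takes 0.05 s, during which the arm holds its last target. There are 200 camera calls.

## Working session

There is one attempt and no reset: what is moved stays moved. The work goes in short steps, Python scripts to look and compute and a tool call to move; the robot and the scene stay as the last step left them, time stands still between calls to the robot, and variables do not carry over. Pictures are saved under pics/ and viewed, at most 10 in all, crops included, and the job is handed in when it is done.

Besides the shell and the picture viewer there is one more tool, called after "Emit:" by a JSON object that holds its "method" and its "body". jog_arm: Moves the arm, as the interface text tells. Its arguments: {"type":"object","properties":{"motion":{"type":"array"},"force":{"type":"number"}},"required":["motion"]}

```bash
mkdir -p pics; cat > h.py <<'E'
import numpy as np, cv2
from bench import r, vision
from scipy.spatial.transform import Rotation as R
def cloud(name):
    im,d=vision.read_camera(name); c=vision.get_calibration(name); K=np.array(c["mtx"])
    v,u=np.mgrid[:400,:640]
    P=np.stack([(u-K[0,2])/K[0,0]*d,(v-K[1,2])/K[1,1]*d,d],-1)
    q=np.array(c["orientation"]); M=R.from_quat(q).as_matrix() if q.size==4 else q.reshape(3,3)
    return im,d,P@M.T+np.array(c["origin"])
E
python3 - <<'E'
from h import *
for n in("top","side"):
    im,d,W=cloud(n); cv2.imwrite(f"pics/{n}0.png",im[...,::-1]); np.savez(f"{n}0.npz",im=im,W=W,d=d)
    print(n,vision.get_calibration(n))
o=r.get_obs(); print(o)
E
```

```text
top {'mtx': array([[436.94702728,   0.        , 314.9967728 ],
       [  0.        , 436.94702728, 200.19071433],
       [  0.        ,   0.        ,   1.        ]]), 'origin': array([ 349.75939273,    6.35110895, 1155.36605793]), 'orientation': array([-0.65604231,  0.74751149, -0.07894478,  0.06784382])}
side {'mtx': array([[465.75829721,   0.        , 313.18763103],
       [  0.        , 465.75829721, 203.16673345],
       [  0.        ,   0.        ,   1.        ]]), 'origin': array([-123.27237224, -789.63567726, 1184.26310532]), 'orientation': array([ 0.87270471, -0.31232222,  0.13090772, -0.35171648])}
{'time_s': 0.1, 'joints': array([-1.44038625e+00,  3.13374996e-01,  1.49833457e+00,  1.28571066e-05,
        1.33101409e+00, -2.23409854e-01]), 'qd': array([ 0.0009184 , -0.0005821 , -0.00057039, -0.00029703,  0.00057834,
        0.0005751 ]), 'tau': array([ 2.12225968e-03, -4.12898934e+01, -2.60142231e+01, -3.06762486e-04,
        2.98035593e-03,  1.41237720e-05]), 'tcp_pos': array([ 181.88431022, -492.45213235,  404.21193788]), 'eef_rot': array([ 9.84392314e-01,  1.75987078e-01,  3.25232111e-05, -5.64598130e-04]), 'contact_force': array([ 0.18590475, -0.01841021,  0.49609634]), 'wrist_torque': array([ 0.0322706 , -0.02957961,  0.03249985]), 'gripper_force': 0.0, 'finger_gap': 85.18136364291325}
```

View pics/top0.png

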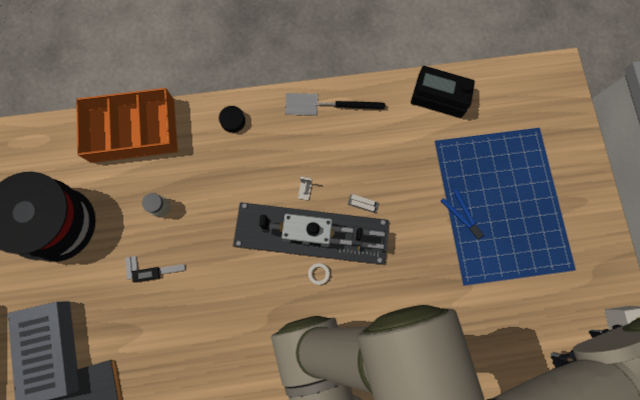

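View pics/side0.png

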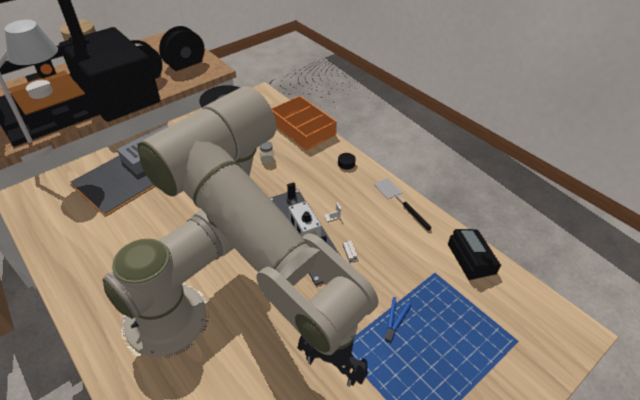

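The top view shows the tester base from about (240,205) to (388,262), with the housing at (307,229). The handle is at (264,222), the trip at (313,229) and the tab near (371,237). In the side view the arm partly hides it.

```bash
python3 - <<'E'
from h import *
z=np.load("top0.npz"); im,W=z["im"],z["W"]; H=W[...,2]
v,u=np.mgrid[:400,:640]; roi=(u>225)&(u<400)&(v>190)&(v<275)
def blobs(lo,hi,amin=8):
    m=(roi&(H>lo)&(H<hi)).astype(np.uint8); n,l,s,c=cv2.connectedComponentsWithStats(m)
    for i in range(1,n):
        if s[i,4]>=amin: print(lo,hi,"px",c[i].round(1),s[i].tolist(),"W",W[l==i].mean(0).round(1))
blobs(124,137);blobs(97,120);blobs(72,88,60);blobs(55,120,30)
m=((H>6)&(H<20)&(im.max(-1)<90)&roi)
m=cv2.morphologyEx(((H>6)&roi&(H<140)).astype(np.uint8),cv2.MORPH_OPEN,np.ones((5,5)))
n,l,s,c=cv2.connectedComponentsWithStats(m);i=1+s[1:,4].argmax()
P=W[l==i][:,:2].astype(np.float32); print(cv2.minAreaRect(P))
m=((H>72)&(H<88)&roi);print(cv2.minAreaRect(W[m][:,:2].astype(np.float32)))
cv2.imwrite("pics/crop.png",cv2.resize(im[180:290,225:405,::-1],None,fx=4,fy=4,interpolation=cv2.INTER_CUBIC))
E
```

```text
124 137 px [262.1 220.4] [259, 215, 8, 12, 74] W [532.4 106.9 129.6]
97 120 px [264.5 224.3] [259, 218, 9, 11, 19] W [525.8 104.2 109.4]
97 120 px [312.2 228. ] [308, 224, 9, 9, 64] W [502.4  -9.1 106. ]
97 120 px [358.6 233.3] [356, 228, 6, 12, 53] W [ 474.3 -118.1  110.7]
72 88 px [305.6 228.9] [281, 214, 51, 31, 1113] W [505.9   7.   80.3]
55 120 px [302.8 229.1] [259, 214, 75, 32, 1450] W [506.4  14.2  80.1]
55 120 px [357.  235.8] [352, 227, 11, 19, 182] W [ 472.5 -116.8   80. ]
((504.1054992675781, -3.820648193359375), (400.8445129394531, 120.55867004394531), 75.65184783935547)
((503.9622497558594, -4.7498626708984375), (239.02200317382812, 64.31126403808594), 75.65902709960938)
```

View pics/crop.png

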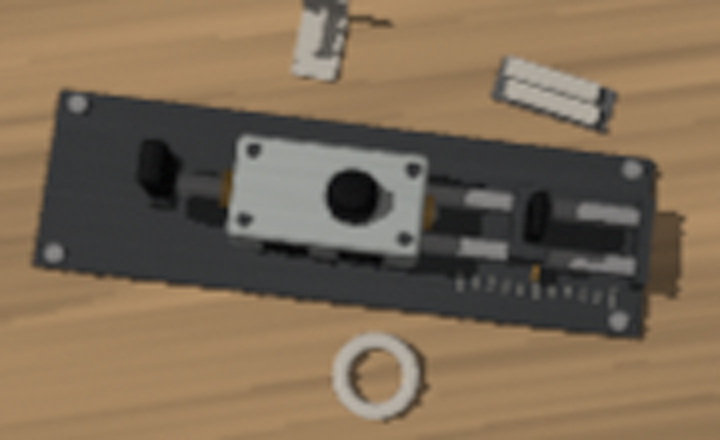

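Emit:
{"method": "jog_arm", "body": {"motion": [[0.3865, -0.2232, 0, 0, 0, -0.966, 0], [0.3865, -0.2232, 0, 0, 0, -0.966, 0], [0.3865, -0.2232, 0, 0, 0, -0.966, 0], [0.3865, -0.2232, 0, 0, 0, -0.966, 0], [0.3865, -0.2232, 0, 0, 0, -0.966, 0], [0.3865, -0.2232, 0, 0, 0, -0.966, 0], [0.3865, -0.2232, 0, 0, 0, -0.966, 0], [0.3865, -0.2232, 0, 0, 0, -0.966, 0], [0.3865, -0.2232, 0, 0, 0, -0.966, 0], [0.3865, -0.2232, 0, 0, 0, -0.966, 0], [0.3865, -0.2232, 0, 0, 0, -0.966, 0], [0.3865, -0.2232, 0, 0, 0, -0.966, 0], [0.3865, -0.2232, 0, 0, 0, -0.966, 0], [0.3865, -0.2232, 0, 0, 0, -0.966, 0], [0.3865, -0.2232, 0, 0, 0, -0.966, 0], [0.3865, -0.2232, 0, 0, 0, -0.966, 0]]}}

```text
time_s: 1.7
tcp_pos: [467.0, -149.5, 404.7]
eef_rot: [0.79, 0.613, 0.0, 0.0]
contact_force: [-0.1, 0.1, 0.0]
finger_gap: -0.2
gripper_force: 0.0
```

```bash
cat >> h.py <<'E'
O=np.array([506.6,5.9]); A=np.deg2rad(75.65); D=np.array([np.cos(A),np.sin(A)]); X=np.array([D[1],-D[0]])
def st():
    o=r.get_obs(); p=o["tcp_pos"]; f=o["contact_force"]; e=p[:2]-O; M=R.from_quat(o["eef_rot"]).as_matrix()
    print("t",round(o["time_s"],2),"tester x,y,tipz",(e@X).round(1),(e@D).round(1),(p[2]-173).round(1),"F x,y,z",(f[:2]@X).round(2),(f[:2]@D).round(2),f[2].round(2),
      "yawerr",np.rad2deg(np.arctan2(M[1,0],M[0,0])-A).round(2),"gap",o["finger_gap"].round(1),"toolz",M[:,2].round(3))
E
python3 - <<'E'
from h import *
st(); im,d,W=cloud("top"); cv2.imwrite("pics/a.png",cv2.resize(im[150:300,220:440,::-1],None,fx=3,fy=3))
E
```

```text
Traceback (most recent call last):
  File "h.py", line 14, in st
    "yawerr",np.rad2deg(np.arctan2(M[1,0],M[0,0])-A).round(2),"gap",o["finger_gap"].round(1),"toolz",M[:,2].round(3))
                                                                    ^^^^^^^^^^^^^^^^^^^^^
AttributeError: 'float' object has no attribute 'round'
```

Emit:
{"method": "jog_arm", "body": {"motion": [[0, 0, 0.04, 0, 0, 0, 0], [0, 0, 0.08, 0, 0, 0, 0], [0, 0, 0.12, 0, 0, 0, 0], [0, 0, 0.135, 0, 0, 0, 0], [0, 0, 0.146, 0, 0, 0, 0], [0, 0, 0.146, 0, 0, 0, 0], [0, 0, 0.146, 0, 0, 0, 0]]}}

```text
time_s: 2.4
tcp_pos: [467.4, -149.4, 259.5]
eef_rot: [0.79, 0.613, 0.0, 0.001]
contact_force: [-0.4, 0.3, -0.3]
finger_gap: 0.2
gripper_force: 0.0
```

```bash
sed -i 's/o\["finger_gap"\].round(1)/round(o["finger_gap"],1)/' h.py
python3 - <<'E'
from h import *
st(); im,d,W=cloud("side"); cv2.imwrite("pics/a.png",cv2.resize(im[130:330,220:420,::-1],None,fx=3,fy=3))
E
```

```text
t 2.4 tester x,y,tipz 0.5 -160.2 86.5 F x,y,z -0.45 0.2 -0.26 yawerr -0.03 gap 0.2 toolz [ 0.001 -0.001 -1.   ]
```

View pics/a.png

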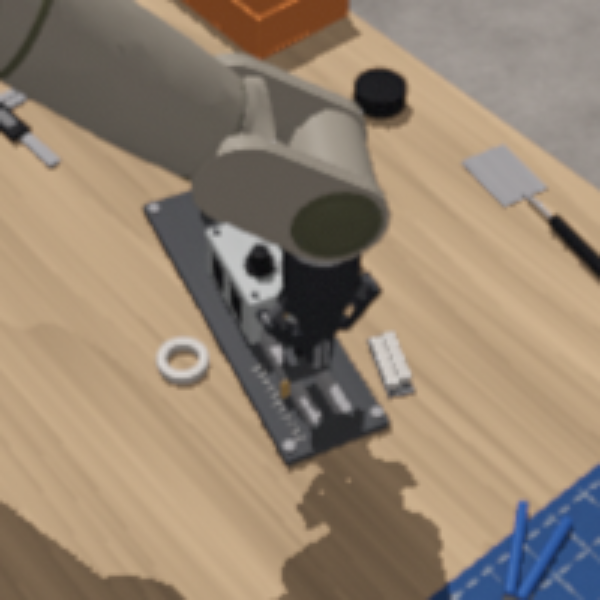

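The fingers, at about (310,350), sit behind the tab over the track. I'll push the slide towards the housing.

Emit:
{"method": "jog_arm", "body": {"motion": [[0.008, 0, 0, 0, 0, 0, 0], [0.016, 0, 0, 0, 0, 0, 0], [0.023, 0, 0, 0, 0, 0, 0], [0.03, 0, 0, 0, 0, 0, 0], [0.037, 0, 0, 0, 0, 0, 0], [0.043, 0, 0, 0, 0, 0, 0], [0.048, 0, 0, 0, 0, 0, 0], [0.052, 0, 0, 0, 0, 0, 0], [0.055, 0, 0, 0, 0, 0, 0], [0.055, 0, 0, 0, 0, 0, 0]]}}

```text
time_s: 3.45
tcp_pos: [480.8, -95.7, 258.6]
eef_rot: [0.79, 0.613, 0.0, -0.0]
contact_force: [0.5, -0.3, -0.9]
finger_gap: -0.3
gripper_force: 0.0
```

Emit:
{"method": "jog_arm", "body": {"motion": [[0.001, 0, 0, 0, 0, 0, 0], [0.002, 0, 0, 0, 0, 0, 0], [0.003, 0, 0, 0, 0, 0, 0], [0.003, 0, 0, 0, 0, 0, 0]]}}

```text
time_s: 3.85
tcp_pos: [481.5, -93.0, 258.7]
eef_rot: [0.79, 0.613, 0.0, -0.0]
contact_force: [-0.1, -0.5, 0.2]
finger_gap: 0.4
gripper_force: 0.0
```

```bash
python3 -c "
from h import *
st()"
```

```text
t 3.85 tester x,y,tipz 0.2 -102.0 85.7 F x,y,z 0.01 -0.49 0.19 yawerr -0.04 gap 0.4 toolz [-0.  0. -1.]
```

Emit:
{"method": "jog_arm", "body": {"motion": [[0.001, 0, 0, 0, 0, 0, 0], [0.002, 0, 0, 0, 0, 0, 0], [0.003, 0, 0, 0, 0, 0, 0], [0.003, 0, 0, 0, 0, 0, 0]]}}

```text
time_s: 4.25
tcp_pos: [482.2, -90.5, 258.7]
eef_rot: [0.79, 0.613, -0.001, 0.0]
contact_force: [-1.3, -5.3, 0.5]
finger_gap: -0.0
gripper_force: 3.0
```

Emit:
{"method": "jog_arm", "body": {"motion": [[0.001, 0, 0, 0, 0, 0, 0], [0.002, 0, 0, 0, 0, 0, 0], [0.002, 0, 0, 0, 0, 0, 0]]}}

```text
time_s: 4.55
tcp_pos: [482.5, -89.8, 258.8]
eef_rot: [0.79, 0.613, -0.002, 0.001]
contact_force: [-6.9, -17.5, 0.2]
finger_gap: 0.1
gripper_force: 9.3
```

Emit:
{"method": "jog_arm", "body": {"motion": [[0.001, 0, 0, 0, 0, 0, 0], [0.002, 0, 0, 0, 0, 0, 0], [0.002, 0, 0, 0, 0, 0, 0]]}}

```text
time_s: 4.85
tcp_pos: [482.7, -89.1, 258.9]
eef_rot: [0.79, 0.614, -0.003, 0.002]
contact_force: [-12.6, -29.4, 0.0]
finger_gap: 0.1
gripper_force: 15.6
```

```bash
python3 -c "
from h import *
st()"
```

```text
t 4.85 tester x,y,tipz 0.4 -97.9 85.9 F x,y,z -4.9 -31.6 0.0 yawerr 0.04 gap 0.1 toolz [-0.003 -0.008 -1.   ]
```

Emit:
{"method": "jog_arm", "body": {"motion": [[-0.008, 0, 0, 0, 0, 0, 0], [-0.015, 0, 0, 0, 0, 0, 0], [-0.015, 0, -0.04, 0, 0, 0, 0], [-0.015, 0, -0.075, 0, 0, 0, 0], [0.03, 0, -0.08, 0, 0, 0, 0], [0.075, 0, -0.08, 0, 0, 0, 0], [0.12, 0, -0.08, 0, 0, 0, 0], [0.155, 0, -0.08, 0, 0, 0, 0], [0.173, 0, -0.08, 0, 0, 0, 0], [0.173, 0, -0.08, 0, 0, 0, 0], [0.173, 0, -0.08, 0, 0, 0, 0]]}}

```text
time_s: 5.95
tcp_pos: [526.1, 81.2, 338.5]
eef_rot: [0.79, 0.613, -0.0, -0.0]
contact_force: [0.1, -0.9, -0.1]
finger_gap: 0.2
gripper_force: 0.0
```

```bash
python3 - <<'E'
from h import *
st(); im,d,W=cloud("side"); cv2.imwrite("pics/b.png",cv2.resize(im[130:330,220:420,::-1],None,fx=3,fy=3))
E
```

```text
t 5.95 tester x,y,tipz 0.2 77.8 165.5 F x,y,z 0.3 -0.86 -0.12 yawerr 0.01 gap 0.2 toolz [-0. -0. -1.]
```

View pics/b.png

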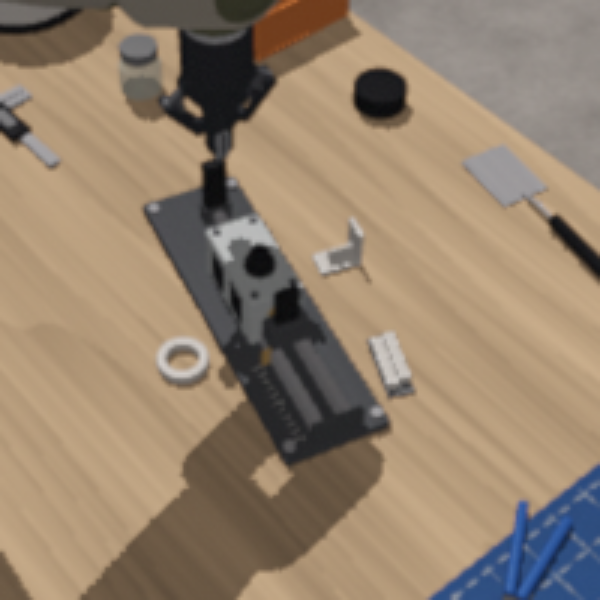

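The slide's tab, at (287,300), now stands against the housing, so it is zeroed. The fingers are just on the housing side of the handle at (213,180). I'll descend and start the draw.

Emit:
{"method": "jog_arm", "body": {"motion": [[0, 0, 0.03, 0, 0, 0, 0], [0, 0, 0.055, 0, 0, 0, 0], [0, 0, 0.067, 0, 0, 0, 0], [0, 0, 0.067, 0, 0, 0, 0], [0.004, 0, 0.067, 0, 0, 0, 0], [0.008, 0, 0.067, 0, 0, 0, 0], [0.012, 0, 0.067, 0, 0, 0, 0], [0.016, 0, 0.067, 0, 0, 0, 0], [0.018, 0, 0.067, 0, 0, 0, 0], [0.018, 0, 0.067, 0, 0, 0, 0], [0.018, 0, 0.067, 0, 0, 0, 0]]}}

```text
time_s: 7.1
tcp_pos: [530.7, 98.8, 271.8]
eef_rot: [0.79, 0.613, 0.0, 0.0]
contact_force: [0.4, -2.5, 1.8]
finger_gap: 0.1
gripper_force: 1.0
```

Emit:
{"method": "jog_arm", "body": {"motion": [[0.002, 0, 0, 0, 0, 0, 0], [0.003, 0, 0, 0, 0, 0, 0], [0.003, 0, 0, 0, 0, 0, 0], [0.003, 0, 0, 0, 0, 0, 0]]}}

```text
time_s: 7.5
tcp_pos: [531.4, 101.4, 271.8]
eef_rot: [0.79, 0.613, -0.0, 0.0]
contact_force: [-0.9, -4.4, 2.9]
finger_gap: -0.3
gripper_force: 2.7
```

```bash
python3 -c "
from h import *
st()"
```

```text
t 7.5 tester x,y,tipz 0.4 98.7 98.8 F x,y,z 0.2 -4.48 2.91 yawerr -0.03 gap -0.3 toolz [-0.    -0.001 -1.   ]
```

Emit:
{"method": "jog_arm", "body": {"motion": [[0.001, 0, 0, 0, 0, 0, 0], [0.002, 0, 0, 0, 0, 0, 0], [0.003, 0, 0, 0, 0, 0, 0], [0.004, 0, 0, 0, 0, 0, 0], [0.004, 0, 0, 0, 0, 0, 0], [0.004, 0, 0, 0, 0, 0, 0]]}}

```text
time_s: 8.1
tcp_pos: [532.4, 105.1, 271.8]
eef_rot: [0.79, 0.613, -0.001, 0.0]
contact_force: [-1.4, -7.6, 3.3]
finger_gap: 0.3
gripper_force: 3.6
```

Emit:
{"method": "jog_arm", "body": {"motion": [[0.001, 0, 0, 0, 0, 0, 0], [0.002, 0, 0, 0, 0, 0, 0], [0.003, 0, 0, 0, 0, 0, 0], [0.004, 0, 0, 0, 0, 0, 0], [0.004, 0, 0, 0, 0, 0, 0], [0.004, 0, 0, 0, 0, 0, 0]]}}

```text
time_s: 8.7
tcp_pos: [533.4, 108.8, 271.8]
eef_rot: [0.79, 0.613, -0.001, 0.0]
contact_force: [-1.8, -8.6, 3.2]
finger_gap: 0.3
gripper_force: 4.3
```

Emit:
{"method": "jog_arm", "body": {"motion": [[0.001, 0, 0, 0, 0, 0, 0], [0.002, 0, 0, 0, 0, 0, 0], [0.003, 0, 0, 0, 0, 0, 0], [0.003, 0, 0, 0, 0, 0, 0], [0.003, 0, 0, 0, 0, 0, 0]]}}

```text
time_s: 9.2
tcp_pos: [534.1, 111.8, 271.8]
eef_rot: [0.79, 0.613, -0.001, 0.0]
contact_force: [-1.0, -7.0, 2.8]
finger_gap: 0.2
gripper_force: 3.7
```

```bash
python3 -c "
from h import *
st()"
```

```text
t 9.2 tester x,y,tipz 0.4 109.5 98.8 F x,y,z 0.75 -7.06 2.84 yawerr -0.03 gap 0.2 toolz [-0.001 -0.001 -1.   ]
```

Emit:
{"method": "jog_arm", "body": {"motion": [[0.001, 0, 0, 0, 0, 0, 0], [0.001, 0, 0, 0, 0, 0, 0], [0.001, 0, 0, 0, 0, 0, 0]]}}

```text
time_s: 9.5
tcp_pos: [534.4, 112.8, 271.8]
eef_rot: [0.79, 0.613, -0.001, 0.0]
contact_force: [-1.9, -7.1, 3.8]
finger_gap: -0.0
gripper_force: 3.7
```

Emit:
{"method": "jog_arm", "body": {"motion": [[0.001, 0, 0, 0, 0, 0, 0], [0.001, 0, 0, 0, 0, 0, 0], [0.001, 0, 0, 0, 0, 0, 0]]}}

```text
time_s: 9.8
tcp_pos: [534.6, 113.8, 271.8]
eef_rot: [0.79, 0.613, -0.001, 0.0]
contact_force: [-2.0, -6.6, 3.1]
finger_gap: 0.1
gripper_force: 3.8
```

Emit:
{"method": "jog_arm", "body": {"motion": [[0.001, 0, 0, 0, 0, 0, 0], [0.001, 0, 0, 0, 0, 0, 0], [0.001, 0, 0, 0, 0, 0, 0]]}}

```text
time_s: 10.1
tcp_pos: [534.9, 114.7, 271.8]
eef_rot: [0.79, 0.613, -0.001, 0.0]
contact_force: [-2.2, -7.5, 4.8]
finger_gap: -0.1
gripper_force: 3.9
```

Emit:
{"method": "jog_arm", "body": {"motion": [[0.001, 0, 0, 0, 0, 0, 0], [0.001, 0, 0, 0, 0, 0, 0], [0.001, 0, 0, 0, 0, 0, 0]]}}

```text
time_s: 10.4
tcp_pos: [535.1, 115.7, 271.8]
eef_rot: [0.79, 0.613, -0.001, 0.0]
contact_force: [-1.6, -6.7, 3.9]
finger_gap: -0.0
gripper_force: 3.5
```

Emit:
{"method": "jog_arm", "body": {"motion": [[0.001, 0, 0, 0, 0, 0, 0], [0.001, 0, 0, 0, 0, 0, 0], [0.001, 0, 0, 0, 0, 0, 0]]}}

```text
time_s: 10.7
tcp_pos: [535.4, 116.9, 271.8]
eef_rot: [0.79, 0.613, -0.0, 0.0]
contact_force: [-1.5, -5.8, 2.1]
finger_gap: -0.2
gripper_force: 2.9
```

Emit:
{"method": "jog_arm", "body": {"motion": [[0.001, 0, 0, 0, 0, 0, 0], [0.001, 0, 0, 0, 0, 0, 0], [0.001, 0, 0, 0, 0, 0, 0]]}}

```text
time_s: 11.0
tcp_pos: [535.6, 117.8, 271.7]
eef_rot: [0.79, 0.613, -0.001, 0.0]
contact_force: [-1.3, -6.6, 4.0]
finger_gap: 0.2
gripper_force: 3.3
```

Emit:
{"method": "jog_arm", "body": {"motion": [[0.001, 0, 0, 0, 0, 0, 0], [0.001, 0, 0, 0, 0, 0, 0], [0.001, 0, 0, 0, 0, 0, 0]]}}

```text
time_s: 11.3
tcp_pos: [535.9, 118.7, 271.8]
eef_rot: [0.79, 0.613, -0.001, 0.0]
contact_force: [-1.4, -8.0, 3.4]
finger_gap: -0.3
gripper_force: 3.5
```

Emit:
{"method": "jog_arm", "body": {"motion": [[0.001, 0, 0, 0, 0, 0, 0], [0.001, 0, 0, 0, 0, 0, 0], [0.001, 0, 0, 0, 0, 0, 0]]}}

```text
time_s: 11.6
tcp_pos: [536.1, 119.6, 271.8]
eef_rot: [0.79, 0.613, -0.001, 0.0]
contact_force: [-1.3, -6.8, 4.0]
finger_gap: 0.2
gripper_force: 3.6
```

Emit:
{"method": "jog_arm", "body": {"motion": [[0.001, 0, 0, 0, 0, 0, 0], [0.001, 0, 0, 0, 0, 0, 0], [0.001, 0, 0, 0, 0, 0, 0]]}}

```text
time_s: 11.9
tcp_pos: [536.4, 120.3, 271.7]
eef_rot: [0.79, 0.613, -0.001, 0.0]
contact_force: [-2.3, -9.3, 5.1]
finger_gap: 0.2
gripper_force: 4.9
```

Emit:
{"method": "jog_arm", "body": {"motion": [[0.001, 0, 0, 0, 0, 0, 0], [0.001, 0, 0, 0, 0, 0, 0], [0.001, 0, 0, 0, 0, 0, 0]]}}

```text
time_s: 12.2
tcp_pos: [536.6, 121.0, 271.7]
eef_rot: [0.79, 0.613, -0.001, 0.001]
contact_force: [-3.3, -12.7, 4.3]
finger_gap: 0.1
gripper_force: 6.4
```

The force is climbing by about 5 N per mm, so this is the buffer. I'll ease forward and test for the catch.

Emit:
{"method": "jog_arm", "body": {"motion": [[-0.002, 0, 0, 0, 0, 0, 0], [-0.004, 0, 0, 0, 0, 0, 0], [-0.004, 0, 0, 0, 0, 0, 0], [-0.004, 0, 0, 0, 0, 0, 0]]}}

```text
time_s: 12.6
tcp_pos: [535.6, 117.7, 271.8]
eef_rot: [0.79, 0.613, -0.001, 0.0]
contact_force: [-2.2, -7.5, 4.3]
finger_gap: -0.3
gripper_force: 3.5
```

Emit:
{"method": "jog_arm", "body": {"motion": [[-0.002, 0, 0, 0, 0, 0, 0], [-0.003, 0, 0, 0, 0, 0, 0], [-0.003, 0, 0, 0, 0, 0, 0], [-0.003, 0, 0, 0, 0, 0, 0]]}}

```text
time_s: 13.0
tcp_pos: [534.9, 115.4, 271.6]
eef_rot: [0.79, 0.613, -0.0, -0.0]
contact_force: [-0.6, -0.7, 0.5]
finger_gap: 0.1
gripper_force: 0.0
```

Emit:
{"method": "jog_arm", "body": {"motion": [[-0.005, 0, 0, 0, 0, 0, 0], [-0.012, 0, 0, 0, 0, 0, 0], [-0.012, 0, 0, 0, 0, 0, 0], [-0.012, 0, -0.03, 0, 0, 0, 0], [-0.015, 0, -0.05, 0, 0, 0, 0], [-0.05, 0, -0.05, 0, 0, 0, 0], [-0.09, 0, -0.05, 0, 0, 0, 0], [-0.118, 0, -0.05, 0, 0, 0, 0], [-0.128, 0, -0.05, 0, 0, 0, 0], [-0.128, 0, -0.05, 0, 0, 0, 0], [-0.128, 0, -0.05, 0, 0, 0, 0], [-0.128, 0, -0.05, 0, 0, 0, 0]]}}

```text
time_s: 14.2
tcp_pos: [503.3, -7.8, 321.6]
eef_rot: [0.79, 0.614, 0.0, -0.0]
contact_force: [0.2, 0.4, -0.0]
finger_gap: -0.1
gripper_force: 0.0
```

```bash
python3 - <<'E'
from h import *
st(); im,d,W=cloud("side"); cv2.imwrite("pics/c.png",cv2.resize(im[130:330,220:420,::-1],None,fx=3,fy=3))
E
```

```text
t 14.2 tester x,y,tipz 0.2 -14.0 148.6 F x,y,z 0.06 0.42 -0.03 yawerr 0.04 gap -0.1 toolz [-0.  0. -1.]
```

View pics/c.png

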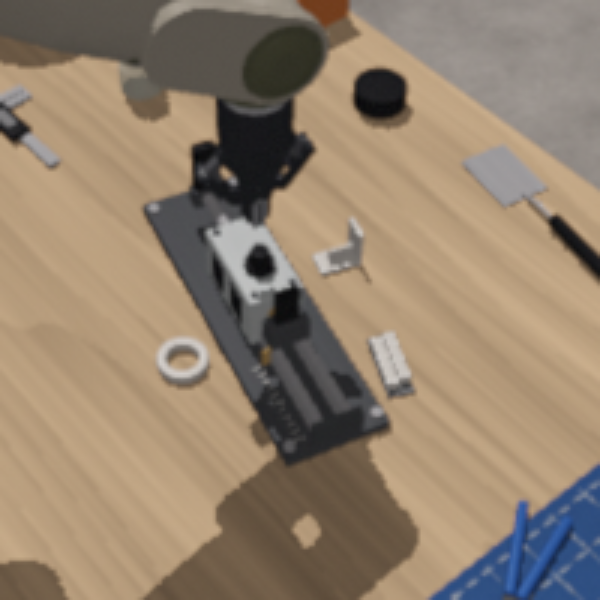

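The slide's tab at (287,298) is still at zero and the fingers hang over the trip plunger at (260,262). Now I'll press.

Emit:
{"method": "jog_arm", "body": {"motion": [[-0.001, 0, 0.025, 0, 0, 0, 0], [-0.001, 0, 0.038, 0, 0, 0, 0], [-0.001, 0, 0.041, 0, 0, 0, 0], [-0.001, 0, 0.044, 0, 0, 0, 0], [-0.001, 0, 0.047, 0, 0, 0, 0], [-0.001, 0, 0.05, 0, 0, 0, 0], [-0.001, 0, 0.052, 0, 0, 0, 0], [-0.001, 0, 0.052, 0, 0, 0, 0]]}}

```text
time_s: 15.05
tcp_pos: [503.1, -9.6, 270.0]
eef_rot: [0.79, 0.613, 0.0, 0.0]
contact_force: [-0.3, 1.8, 4.1]
finger_gap: 0.2
gripper_force: 1.8
```

Emit:
{"method": "jog_arm", "body": {"motion": [[0, 0, -0.02, 0, 0, 0, 0], [0, 0, -0.06, 0, 0, 0, 0], [0, 0, -0.1, 0, 0, 0, 0], [0, 0, -0.14, 0, 0, 0, 0], [0, 0, -0.14, 0, 0, 0, 0], [0, 0, -0.14, 0, 0, 0, 0]]}}

```text
time_s: 15.65
tcp_pos: [502.8, -9.8, 409.9]
eef_rot: [0.79, 0.613, 0.0, 0.001]
contact_force: [0.3, -0.2, -0.2]
finger_gap: -0.1
gripper_force: 0.0
```

```bash
python3 - <<'E'
from h import *
st(); im,d,W=cloud("side"); cv2.imwrite("pics/d.png",cv2.resize(im[130:330,220:420,::-1],None,fx=3,fy=3))
E
```

```text
t 15.65 tester x,y,tipz 0.2 -16.1 236.9 F x,y,z 0.35 -0.13 -0.24 yawerr -0.04 gap -0.1 toolz [ 0.001 -0.    -1.   ]
```

View pics/d.png

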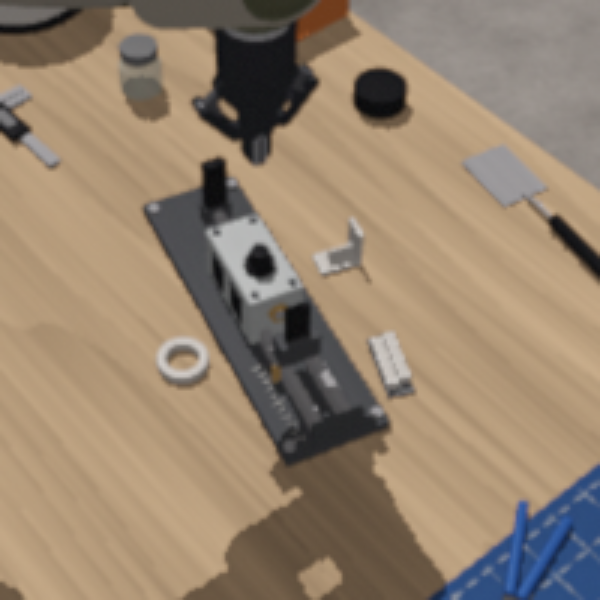

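It fired. The handle is home at (213,180) and the slide has moved to (297,322). I'll measure how far the slide went before handing in.

```bash
python3 - <<'E'
from h import *
st(); im,d,W=cloud("side")
e=W[...,:2]-O; x,y,z=e@X,e@D,W[...,2]
for n,m in(("tab top",(abs(x)<20)&(y<-65)&(y>-190)&(z>100)&(z<118)),("handle",(abs(x)<20)&(y>80)&(y<190)&(z>115)&(z<136)),("trip",(abs(x)<16)&(abs(y+15)<16)&(z>92)&(z<112))):
    print(n,m.sum(),np.median(y[m]).round(1),y[m].min().round(1),y[m].max().round(1),np.percentile(z[m],95).round(1))
E
```

```text
t 15.7 tester x,y,tipz 0.2 -16.1 235.9 F x,y,z 0.14 -0.25 -0.32 yawerr -0.03 gap 0.3 toolz [-0.001  0.    -1.   ]
tab top 41 -112.3 -116.7 -104.8 115.3
handle 51 97.4 90.5 112.5 132.5
trip 48 -22.3 -30.2 -5.8 110.4
```

```bash
python3 -c "
from bench import r
print(r.close_job())"
```

```text
the job is handed in; nothing more can be done
None
```

The check shot is done and handed in: I zeroed the slide, cocked the striker and fired it; the slide now stands about 25 mm from zero, the handle is home and the trip plunger is up (the hand-in gave no verdict).

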